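Set the code on the ingredient lockbox

ROBOT

A 6-joint arm with a two-finger parallel gripper is mounted at the origin on the work surface. World frame = base frame: x ahead of the robot, y to its left, z up, the work surface at z = 0. Lengths are in mm, angles in rad, forces in N, time in s.
With the tool pointing down it reaches from about 350 to 875 mm from the base axis. Payload 4.2 kg.
Tool frame: the origin (TCP) lies midway between the tips of the shut fingers; the grasp point (between the pads) lies 19 mm behind it; y points along the fingers, x is the direction in which the jaws open and shut, and the axes are right-handed (so a half turn about y gives the same grasp; the last joint's range is limited). The gripper opens to 85 mm and grips with 20 to 120 N. Pads are 22 mm wide; open, the fingers measure 114 mm over their backs; the gripper's body (76 mm by 85 mm) begins 54 mm behind the grasp point. The pads swing forward as they close: fully open they stand 13 mm farther back than shut.
Start: joints at [0.259, 0.385, 0.008, 0, -1.194, -0.259], TCP at [624.979, 0.025, 231.312] pointing down, gripper open.
Joint ranges: [-3.14, 3.14], [-1.21, 2.06], [-1.07, 1.41], [-3.16, 2.05], [-2.99, -0.16], [-3.1, 3.1]. Speed limits (rad/s): [2.79, 2.79, 3.14, 3.14, 3.14, 3.14].

INTERFACE

Orientations are given as a unit quaternion [x, y, z, w].
In Python, from bench import read_state, get_image, job_done gives the robot as it stands.
- The arm moves only by the tool play_rows, never from a script. Its argument "series" is a list of rows, each a list of 7 numbers: the shift along the tool's x, y, z in m, then the turn, a rotation vector about the tool's x, y, z in rad, then the finger opening in m, from 0 to 0.0854. In form: [[x, y, z, wx, wy, wz, claw], ...]. A call has 1 to 10 rows; each row shifts and turns the pose as measured when the row begins, along the tool's axes as they then stand; what a row does not reach is not made up. A row lasts 1/10 s, in which the tool goes at most 50 mm and 8.59 degrees, less where a joint would pass 70% of its speed; a pose out of reach is approached as far as the arm can. A call with a gripper value outside its range is refused whole. The fingers move at their own pace and stop on an object; the grip force is fixed at half the most. Time passes only in rows, so rows that do not move let the fingers close. It gives the time, the measured TCP pose, the force and the opening at its end, in the units of the state.
- read_state(): the state, without advancing time (a new reading comes with each control period).
- get_image(name): name is "scene" or "side" or "wrist"; returns a dict with "color" (480x640x3 uint8, red, green, blue), "intrinsics" (3x3 intrinsics, pixels), "origin" and "orientation" of the camera in the world. Camera axes: x right, y down, z forward; pixel columns grow to the right and rows downward; lengths in mm; the calibration is good to about 2 mm. A picture is of the moment at which its call begins. There is no depth.
- job_done(): hands the job in, once; it reports no verdict.
The state is a dict: "clock": time; "joints": joint angles; "joint_vel": joint speeds; "joint_efforts": joint torques, N m; "position": TCP position; "ee_rot": TCP orientation; "contact_force": force on the tool from outside, world axes, zero at the start; "wrist_torque": the same for the moment, N m; "gripper_width": finger opening in mm.
Only numpy, scipy, OpenCV 4.12 (cv2) and the standard library are available. Lean on these libraries where they do the work, as an engineer would, in place of code of your own. Each camera call takes 0.05 s, during which the arm holds its last target. There are 200 camera calls.

TASK

Set the code on the grey steel lockbox on the prep counter: first turn the large dial until its pointer stands at the mark with three dots, then turn the small dial until its pointer stands at the mark with two dots. Let go and leave both dials on their marks.

Things in the scene. Friction and masses are not known exactly. Their poses are not given: they have to be found in the camera images.
- large_dial_grip (a point): gripping point on the large dial's axis. Plain aluminium disc 72 mm across, 8 mm thick, with an upright grip bar through its middle: 65 mm long, 14 mm wide, 38 mm high above the disc. This point is 14 mm below the bar's top, 24 mm above the disc. z up, x along the bar to its pointer end (white nose at the rim, black line on that half of the bar); turns with the dial
- large_dial (a joint): large dial, rad: 0 = pointer at one dot, growing clockwise from above; the marks of one, two, three and four dots are at 0, 1.05, 2.09 and 3.14 (stops at both ends); the three-dot mark is 2.09. No clicks: stays where left, about 0.04 N m to turn. It sits on a dark plate 124 mm across, 6 mm thick, on the fixed lockbox (190 x 340 mm, 100 mm high); axes 170 mm apart, sides vary
- small_dial_grip (a point): gripping point on the small dial's axis. Plain aluminium disc 44 mm across, 8 mm thick, with an upright grip bar through its middle: 40 mm long, 14 mm wide, 38 mm high above the disc. This point is 14 mm below the bar's top, 24 mm above the disc. z up, x along the bar to its pointer end (white nose at the rim, black line on that half of the bar); turns with the dial
- small_dial (a joint): small dial, rad: 0 = pointer at one dot, growing clockwise from above; the marks of one, two, three and four dots are at 0, 1.05, 2.09 and 3.14 (stops at both ends); the two-dot mark is 1.05. No clicks: stays where left, about 0.04 N m to turn. It sits on a dark plate 96 mm across, 6 mm thick, on the fixed lockbox (190 x 340 mm, 100 mm high); axes 170 mm apart, sides vary

How it is judged:
By the outcome, as a careful person would: the job done as asked, in the order asked, and still so for the second after the job is handed in, with the robot touching nothing.
It also fails if it takes over 51 s, if anything falls off the work surface, if the arm or the gripper's body presses on something with over 40 N, if the wrist force passes 120 N, or if a joint passes its speed limit or range.

## Working session

There is one attempt and no reset: what is moved stays moved. The work goes in short steps, Python scripts to look and compute and a tool call to move; the robot and the scene stay as the last step left them, time stands still between calls to the robot, and variables do not carry over. Pictures are saved under pics/ and viewed, about 8 in all and at most 12, crops included, and the job is handed in when it is done.

Besides the shell and the picture viewer there is one more tool, called after "Emit:" as name(argument=value, ...), one argument or row to a line, values as JSON. play_rows: Moves the arm, as the interface text tells. Its arguments: {"type":"object","properties":{"series":{"type":"array","items":{"type":"array","items":{"type":"number"}}}},"required":["series"]}

```bash
mkdir -p pics; cat > h.py <<'E'
import numpy as np,cv2,json
from scipy.spatial.transform import Rotation as R
from bench import read_state,get_image,job_done
def snap(n,f):
    d=get_image(n); cv2.imwrite('pics/'+f+'.png',d['color'][:,:,::-1])
    np.savez('pics/'+f+'.npz',**{k:np.array(v) for k,v in d.items() if k!='color'}); return d
def ray(d,u,v):
    K=np.array(d['intrinsics']);q=R.from_quat(d['orientation']) if np.size(d['orientation'])==4 else R.from_matrix(d['orientation'])
    r=q.apply(np.linalg.solve(K,[u,v,1.]));return np.array(d['origin']),r
def onz(d,u,v,z):
    o,r=ray(d,u,v);return o+r*(z-o[2])/r[2]
E
python3 - <<'E'
from h import *
print(read_state())
a=[]
for n in('scene','side','wrist'):
    d=snap(n,n+'0');a.append(d['color']);print(n,d['origin'],d['orientation'],d['intrinsics'])
E
```

```text
{'clock': 0.0, 'joints': array([ 2.58584241e-01,  3.85541303e-01,  6.62244826e-03, -5.18472037e-04,
       -1.19402583e+00, -2.58608642e-01]), 'joint_vel': array([-9.09120379e-04, -1.09105058e-03,  3.70273442e-04,  8.55681311e-06,
        6.40189846e-04,  7.08352499e-05]), 'joint_efforts': array([-9.55001960e-04, -3.92286408e+01,  1.88399577e+01,  4.18616563e+00,
       -4.72148502e-03,  8.27910434e-07]), 'position': array([6.24402839e+02, 1.12926199e-02, 2.30226599e+02]), 'ee_rot': array([ 7.01619201e-04, -7.07076824e-01,  7.07135873e-01,  8.54124237e-04]), 'contact_force': array([ 0.47682459, -0.25591913,  0.39550633]), 'wrist_torque': array([-0.02119229,  0.00366808,  0.02477959]), 'gripper_width': 85.53640125635292}
scene [ 842.29104728 -335.64878391  776.57616658] [ 0.90330638  0.28929099 -0.08920007 -0.30395995] [[613.92834329   0.         317.22115917]
 [  0.         613.92834329 236.89499013]
 [  0.           0.           1.        ]]
side [ 426.93457468 -578.33708741  509.02294733] [ 0.85931414 -0.08873067  0.0580375  -0.50033762] [[579.84020547   0.         315.84825996]
 [  0.         579.84020547 240.28833566]
 [  0.           0.           1.        ]]
wrist [624.88461617 -65.19056217 372.30513328] [ 4.27993840e-04  9.91494650e-01  1.30139360e-01 -1.38675468e-03] [[401.53408463   0.         323.13934668]
 [  0.         401.53408463 239.6062943 ]
 [  0.           0.           1.        ]]
```

View pics/scene0.png

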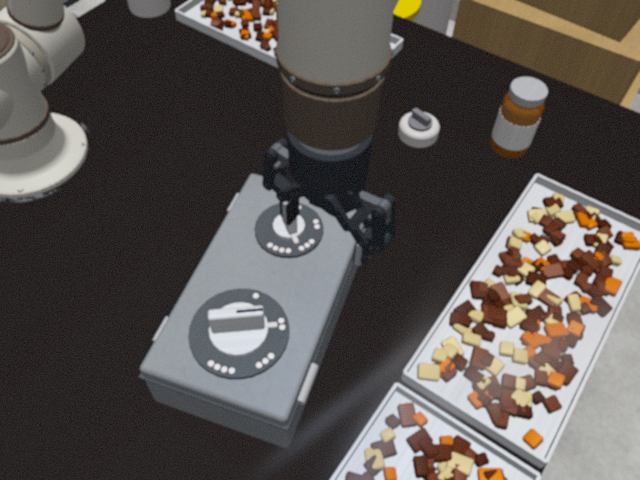

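View pics/wrist0.png

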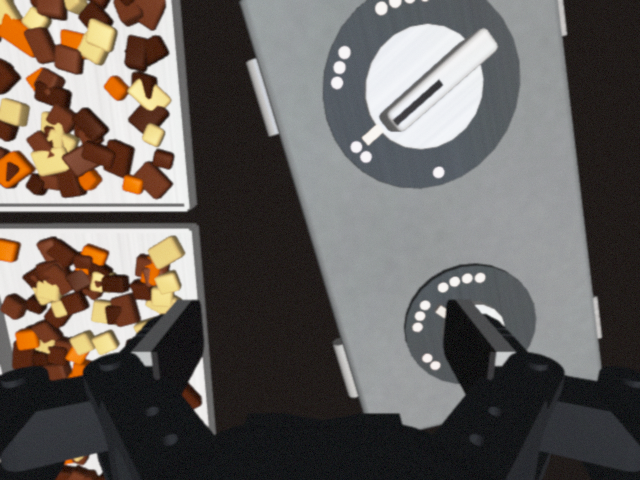

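The wrist view shows the large dial's plate at about (421,88), with its pointer near two dots (361,152). Three dots are at (340,68). The small dial's plate is at about (470,323), partly hidden by a finger, and its pointer is near (440,312), by three dots. The scene view agrees. Next I'll measure the plates, dots and pointer.

```bash
python3 - <<'E'
from h import *
for n,rois in(('wrist',[(315,0,215,195),(398,258,145,130)]),('scene',[(185,285,108,95),(250,198,78,60)])):
    im=cv2.imread(f'pics/{n}0.png');d=dict(np.load(f'pics/{n}0.npz'))
    for x,y,w,h in rois:
        c=im[y:y+h,x:x+w].astype(int);m=((c.min(2)>185)).astype(np.uint8)
        k,l,s,ce=cv2.connectedComponentsWithStats(m)
        print(n)
        for i in range(1,k):
            if s[i,4]>8:
                p=ce[i]+[x,y];print(' px',p.round(1),'area',s[i,4],'z106',onz(d,*p,106)[:2].round(1))
        g=c.max(2);m=((g<100)&(g>45)).astype(np.uint8)
        cs,_=cv2.findContours(cv2.morphologyEx(m,cv2.MORPH_OPEN,np.ones((3,3))),cv2.RETR_EXTERNAL,cv2.CHAIN_APPROX_NONE)
        q=max(cs,key=cv2.contourArea);q=cv2.convexHull(q)[:,0]+[x,y]
        P=np.array([onz(d,*t,106)[:2] for t in q]);A=np.c_[2*P,np.ones(len(P))]
        s_=np.linalg.lstsq(A,(P**2).sum(1),rcond=None)[0];print(' plate c',s_[:2].round(1),'r',np.sqrt(s_[2]+s_[:2]@s_[:2]).round(1))
im=cv2.imread('pics/wrist0.png');a=cv2.resize(im[0:200,300:540],None,fx=2.6,fy=2.6);cv2.imwrite('pics/c1.png',a)
E
```

```text
wrist
 px [394.6   2.7] area 73 z106 [ 581.7 -139.5]
 px [409.2   0.8] area 22 z106 [ 573.1 -140.5]
 px [380.8   7.9] area 124 z106 [ 589.8 -136.7]
 px [427.   83.9] area 10786 z106 [559.5 -94.3]
 px [344.   52.1] area 117 z106 [ 611.4 -112.5]
 px [339.   67.1] area 114 z106 [ 614.3 -104. ]
 px [336.5  82.5] area 113 z106 [615.8 -95.2]
 px [355.9 146.7] area 99 z106 [602.9 -56.2]
 px [365.5 156.4] area 92 z106 [596.6 -50.1]
 px [438.1 172. ] area 97 z106 [548.5 -40. ]
 plate c [551.2 -93.6] r 50.3
wrist
 px [479.6 277.2] area 73 z106 [513.9  33.5]
 px [466.6 278.1] area 74 z106 [523.   34.1]
 px [454.2 281.1] area 75 z106 [531.5  36.4]
 px [442.6 287. ] area 75 z106 [539.4  40.9]
 px [424.5 304.9] area 71 z106 [551.3  54.6]
 px [489.6 311.9] area 180 z106 [504.   60.1]
 px [441.1 311.2] area 61 z106 [539.1  59.5]
 px [419.6 315.6] area 68 z106 [554.4  62.9]
 px [416.9 326.7] area 64 z106 [555.8  71.8]
 px [501.3 357.6] area 114 z106 [491.3  97.2]
 px [426.9 357.6] area 62 z106 [546.9  97.1]
 px [434.9 365.1] area 59 z106 [540.4 103.4]
 plate c [517.9  70.8] r 47.3
scene
 px [255.4 295.2] area 21 z106 [549.3 -40.3]
 px [233.1 310.9] area 497 z106 [541.  -74.4]
 px [240.  339.5] area 1079 z106 [ 573.5 -100.1]
 px [280.8 320.1] area 23 z106 [597.3 -50. ]
 px [281.8 326.7] area 23 z106 [604.  -56.7]
 px [270.7 355.6] area 27 z106 [616.7 -95.2]
 px [265.  360.5] area 26 z106 [ 615.1 -104.2]
 px [210.5 363. ] area 26 z106 [ 564.9 -144.2]
 px [258.7 364.5] area 26 z106 [ 612.2 -112.6]
 px [216.7 366.4] area 27 z106 [ 573.7 -143.2]
 px [223.7 368.9] area 27 z106 [ 582.4 -140.8]
 px [231.4 370.2] area 28 z106 [ 590.8 -136.8]Traceback (most recent call last):
  File "<stdin>", line 13, in <module>
ValueError: max() iterable argument is empty
```

```bash
python3 - <<'E'
from h import *
def fit(P):
    P=np.array(P);A=np.c_[2*P,np.ones(len(P))];s=np.linalg.lstsq(A,(P**2).sum(1),rcond=None)[0];return s[:2],np.sqrt(s[2]+s[:2]@s[:2])
L=[(581.7,-139.5),(589.8,-136.7),(611.4,-112.5),(614.3,-104),(615.8,-95.2),(602.9,-56.2),(596.6,-50.1),(548.5,-40),(549.3,-40.3),(597.3,-50),(604,-56.7),(616.7,-95.2),(615.1,-104.2),(564.9,-144.2),(612.2,-112.6),(573.7,-143.2),(582.4,-140.8),(590.8,-136.8)]
S=[(513.9,33.5),(523,34.1),(531.5,36.4),(539.4,40.9),(551.3,54.6),(554.4,62.9),(555.8,71.8),(546.9,97.1),(540.4,103.4)]
an=lambda v:np.degrees(np.arctan2(v[1],v[0])).round(1)
for n,D in(('L',L),('S',S)):
    c,r=fit(D);print(n,c.round(1),r.round(1),[an(np.array(p)-c) for p in D])
    if n=='L':cl=c
    else: print('dist',np.linalg.norm(c-cl))
w=cv2.imread('pics/wrist0.png');d=dict(np.load('pics/wrist0.npz'))
m=((cv2.cvtColor(w,cv2.COLOR_BGR2GRAY)<90)).astype(np.uint8);m[:, :385]=0;m[:,450:]=0;m[:70]=0;m[130:]=0
# black line on bar top, z=152
k,l,s,ce=cv2.connectedComponentsWithStats(m)
for i in range(1,k):
    if s[i,4]>40:
        q=np.argwhere(l==i)[:,::-1];P=np.array([onz(d,*t,152)[:2] for t in q]);u=np.linalg.svd(P-P.mean(0))[2][0] if len(P)<3000 else 0
        print(s[i],P.mean(0).round(1),an(u))
print(d['origin'],d['orientation'])
a=cv2.resize(w[0:200,310:540],None,fx=2,fy=2);b=cv2.resize(w[250:400,390:560],None,fx=2.7,fy=2.7)
b=cv2.copyMakeBorder(b[:400],0,max(0,400-b.shape[0]),0,0,0);cv2.imwrite('pics/c1.png',np.hstack([a,b])[:, :800])
E
```

```text
L [563.4 -91. ] 52.9 [np.float64(-69.4), np.float64(-60.0), np.float64(-24.1), np.float64(-14.3), np.float64(-4.5), np.float64(41.4), np.float64(51.0), np.float64(106.3), np.float64(105.6), np.float64(50.5), np.float64(40.2), np.float64(-4.5), np.float64(-14.3), np.float64(-88.4), np.float64(-23.9), np.float64(-78.9), np.float64(-69.1), np.float64(-59.1)]
S [516.7  72.5] 39.0 [np.float64(-94.0), np.float64(-80.6), np.float64(-67.7), np.float64(-54.3), np.float64(-27.3), np.float64(-14.3), np.float64(-1.0), np.float64(39.1), np.float64(52.5)]
dist 170.08995343234253
[394  81  48  43 326] [575.  -80.4] 41.3
[624.88461617 -65.19056217 372.30513328] [ 4.27993840e-04  9.91494650e-01  1.30139360e-01 -1.38675468e-03]
```

View pics/c1.png

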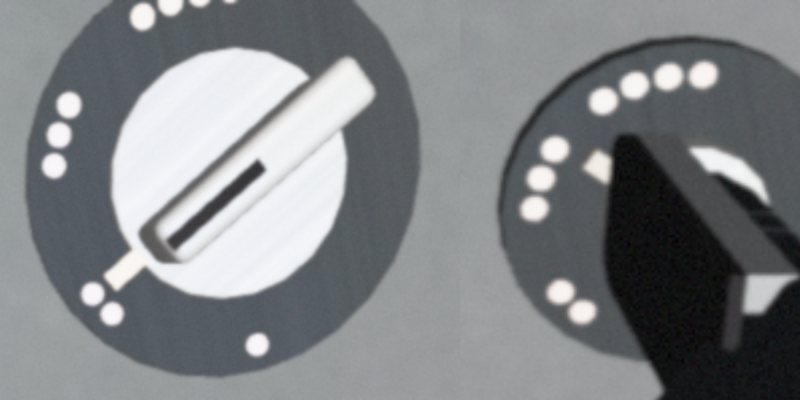

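The dot circles fit well: the axes come out 170.1 mm apart, and the radii are right. The large axis is at (563.4,-91) with its pointer at 42° and three dots at -14°. The small axis is at (516.7,72.5) with its pointer at about -30° and two dots at 46°. I'll approach the large dial now.

Emit:
play_rows(
  series=[
    [0.0155,0.0125,0.023,0,0,0,0.05],
    [0.0155,0.0125,0.023,0,0,0,0.05],
    [0.0155,0.0125,0.023,0,0,0,0.05],
    [0.0145,0.0125,0.022,0,0,0,0.05],
    [0,0,0,0,0.14,0,0.05],
    [0,0,0,0,0.14,0,0.05],
    [0,0,0,0,0.14,0,0.05],
    [0,0,0,0,0.14,0,0.05],
    [0,0,0,0,0.14,0,0.05],
    [0,0,0,0,0.14,0,0.05],
  ],
)

```text
clock: 1.15
position: [558.0, -94.3, 174.3]
ee_rot: [-0.296, -0.639, 0.642, 0.303]
contact_force: [-0.4, -0.1, -0.1]
gripper_width: 50.2
```

```bash
cat >> h.py <<'E'
def go(x,y,z,jaw):
    s=read_state();r=R.from_quat(s['ee_rot']);p=s['position'];tx=r.apply([1,0,0]);ty=r.apply([0,1,0])
    a=np.degrees(np.arctan2(-tx[1],-tx[0]))
    tgt=R.from_euler('z',jaw,degrees=True)*R.from_quat([0,-.70710678,.70710678,0])
    print('t',s['clock'],'p',p.round(1),'jaw',a.round(2),'tilt',ty.round(4),'w',s['gripper_width'],'F',s['contact_force'].round(1),'j6',s['joints'][5])
    print('tool shift mm',r.inv().apply(np.array([x,y,z])-p).round(1),'rotvec',(r.inv()*tgt).as_rotvec().round(4))
E
python3 - <<'E'
from h import *
go(563.4,-91,120,-48)
E
```

```text
t 1.15 p [558.  -94.3 174.3] jaw -50.1 tilt [-1.010e-02  9.000e-04 -9.999e-01] w 50.17973775353819 F [-0.4 -0.1 -0.1] j6 -0.990690149949845
tool shift mm [-1.3 54.3 -6.7] rotvec [-0.007  -0.0366  0.0073]
```

Emit:
play_rows(
  series=[
    [-0.0013,0.003,-0.0067,-0.007,-0.036,0.007,0.05],
    [0,0,0,0,0,0,0.05],
    [0,0,0,0,0,0,0.05],
  ],
)

```text
clock: 1.45
position: [564.0, -90.7, 170.2]
ee_rot: [-0.285, -0.647, 0.647, 0.285]
contact_force: [0.5, 0.4, -0.0]
gripper_width: 50.1
```

```bash
python3 - <<'E'
from h import *
go(563.4,-91,120,-48)
snap('wrist','w1')
E
```

```text
t 1.45 p [564.  -90.7 170.2] jaw -47.56 tilt [-8.e-04  3.e-04 -1.e+00] w 50.07745676742092 F [ 0.5  0.4 -0. ] j6 -0.9537816537488494
tool shift mm [ 0.2 50.2  0.7] rotvec [-0.0004  0.0077  0.0007]
```

View pics/w1.png

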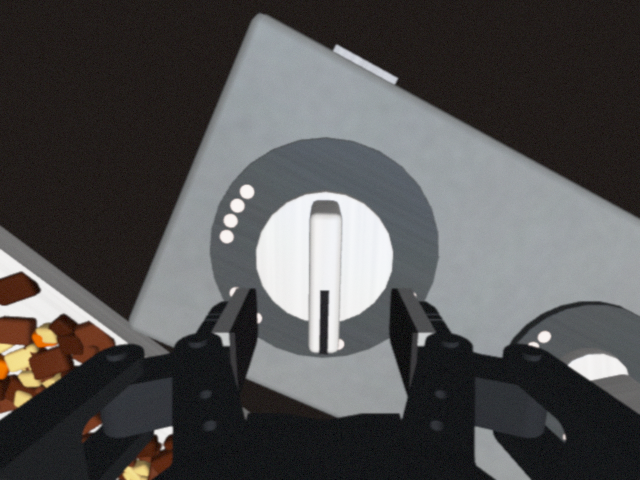

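The bar stands upright in the picture at column 324, midway between the fingers (tips about 245 and 400). I'll go down and close.

Emit:
play_rows(
  series=[
    [0,0.017,0,0,0.007,0,0.05],
    [0,0.017,0.0005,0,0,0,0.05],
    [0,0.014,0,0,0,0,0.05],
    [0,0.0,0,0,0,0,0.05],
  ],
)

```text
clock: 1.9
position: [564.3, -90.8, 121.6]
ee_rot: [0.286, 0.647, -0.646, -0.285]
contact_force: [0.2, -0.4, -0.2]
gripper_width: 49.9
```

```bash
python3 - <<'E'
from h import *
go(563.4,-91,120,-48)
E
```

```text
t 1.9 p [564.3 -90.8 121.6] jaw -47.68 tilt [ 1.5e-03  4.0e-04 -1.0e+00] w 49.864968493612324 F [ 0.2 -0.4 -0.2] j6 -0.9555647987533987
tool shift mm [0.5 1.6 0.8] rotvec [ 0.0014  0.0056 -0.0007]
```

Emit:
play_rows(
  series=[
    [0.0005,0,0.0008,0,0,0,0.0],
    [0,0,0,0,0,0,0.0],
    [0,0,0,0,0,0,0.0],
    [0,0,0,0,0,0,0.0],
    [0,0,0,0,0,0,0.0],
  ],
)

```text
clock: 2.4
position: [563.6, -90.6, 123.1]
ee_rot: [0.286, 0.648, -0.646, -0.284]
contact_force: [0.8, -1.1, -2.8]
gripper_width: 13.0
```

```bash
python3 - <<'E'
from h import *
go(563.4,-91,120,-104.3)
E
```

```text
t 2.4 p [563.6 -90.6 123.1] jaw -47.57 tilt [ 0.003   0.0011 -1.    ] w 12.98208059236012 F [ 0.8 -1.1 -2.8] j6 -0.9535948950656131
tool shift mm [-0.1  3.1  0.4] rotvec [3.300e-03 9.901e-01 4.000e-04]
```

Emit:
play_rows(
  series=[
    [0,0,0,0,0.1,0,0.0],
    [0,0,0,0,0.1,0,0.0],
    [0,0,0,0,0.1,0,0.0],
    [0,0,0,0,0.1,0,0.0],
    [0,0,0,0,0.1,0,0.0],
    [0,0,0,0,0.1,0,0.0],
    [0,0,0,0,0.1,0,0.0],
    [0,0,0,0,0.1,0,0.0],
    [0,0,0,0,0,0,0.0],
  ],
)

```text
clock: 3.3
position: [563.8, -91.2, 123.1]
ee_rot: [0.523, 0.478, -0.476, -0.521]
contact_force: [1.1, 0.7, -2.2]
gripper_width: 12.9
```

```bash
python3 - <<'E'
from h import *
go(563.4,-91,122,-104.3)
E
```

```text
t 3.3 p [563.8 -91.2 123.1] jaw -95.15 tilt [ 0.003  0.    -1.   ] w 12.905971595845795 F [ 1.1  0.7 -2.2] j6 -1.7843469992675736
tool shift mm [0.1 1.1 0.4] rotvec [0.003  0.1598 0.0005]
```

Emit:
play_rows(
  series=[
    [0,0,0,0,0.08,0,0.0],
    [0,0,0,0,0.07,0,0.0],
    [0,0,0,0,0,0,0.0],
    [0,0,0,0,0,0,0.0],
  ],
)

```text
clock: 3.7
position: [563.7, -91.3, 123.1]
ee_rot: [0.556, 0.439, -0.437, -0.555]
contact_force: [-0.1, 1.3, -1.7]
gripper_width: 13.2
```

```bash
python3 - <<'E'
from h import *
go(563.4,-91,122,-104.3)
E
```

```text
t 3.7 p [563.7 -91.3 123.1] jaw -103.48 tilt [ 2.8e-03 -2.0e-04 -1.0e+00] w 13.234553036185767 F [-0.1  1.3 -1.7] j6 -1.9298919762709925
tool shift mm [0.2 1.1 0.4] rotvec [0.0027 0.0143 0.0005]
```

Within 1°. One small nudge, then I'll open, lift straight up and look.

Emit:
play_rows(
  series=[
    [0,0,0,0,0.015,0,0.0],
    [0,0,0,0,0,0,0.0],
    [0,0,0,0,0,0,0.05],
    [0,0,0,0,0,0,0.05],
    [0,0,0,0,0,0,0.05],
    [0,-0.02,0,0,0,0,0.05],
    [0,-0.02,0,0,0,0,0.05],
    [0,-0.02,0,0,0,0,0.05],
    [0,-0.02,0,0,0,0,0.05],
    [0,0,0,0,0,0,0.05],
  ],
)

```text
clock: 4.7
position: [565.0, -91.8, 208.4]
ee_rot: [0.559, 0.437, -0.433, -0.555]
contact_force: [-0.3, 0.5, -0.3]
gripper_width: 49.9
```

```bash
python3 - <<'E'
from h import *
go(516.7,72.5,180,-120)
snap('wrist','w2');snap('scene','s2')
E
```

```text
t 4.7 p [565.  -91.8 208.4] jaw -104.06 tilt [ 0.0072 -0.0015 -1.    ] w 49.854489200385665 F [-0.3  0.5 -0.3] j6 -1.940564999351697
tool shift mm [147.7  27.8  86.9] rotvec [0.0072 0.2782 0.0013]
```

View pics/w2.png

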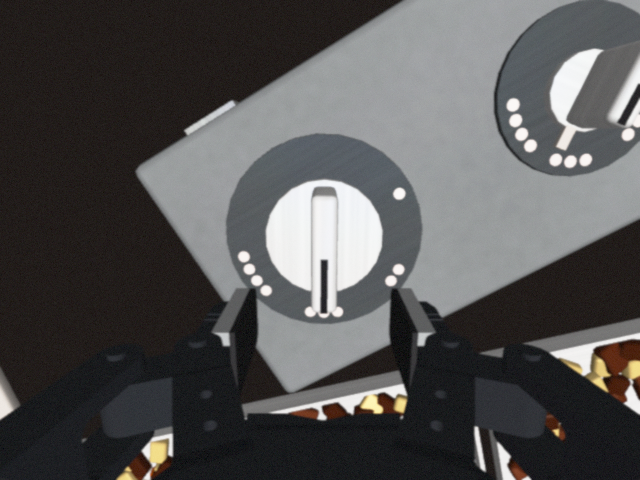

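The large dial's black line (column 324) ends at the middle of the three dots (310, 324 and 338; row 312). The small dial's nose is at (566,137). I'll check both by rays.

```bash
cat >> h.py <<'E'
def line(d,roi,c,z=152,th=90):
    x,y,w,h=roi;g=cv2.cvtColor(d['color'],cv2.COLOR_RGB2GRAY)[y:y+h,x:x+w]
    k,l,s,ce=cv2.connectedComponentsWithStats((g<th).astype(np.uint8))
    for i in range(1,k):
        if 25<s[i,4]<1000:
            q=np.argwhere(l==i)[:,::-1]+[x,y];P=np.array([onz(d,*t,z)[:2] for t in q]);u=np.linalg.svd(P-P.mean(0))[2][0];v=P.mean(0)-c
            print('line n',s[i,4],'c',P.mean(0).round(1),'dir',np.degrees(np.arctan2(*(np.sign(u@v)*u)[::-1])).round(1),'from axis',np.degrees(np.arctan2(v[1],v[0])).round(1))
E
python3 - <<'E'
from h import *
def ld(n):
    d=dict(np.load(f'pics/{n}.npz'));d['color']=cv2.imread(f'pics/{n}.png')[:,:,::-1].copy();return d
d=ld('w2');c=np.array([563.4,-91])
line(d,(316,245,16,62),c)
def blobs(roi,c,z):
    x,y,w,h=roi;k,l,s,ce=cv2.connectedComponentsWithStats((d['color'][y:y+h,x:x+w].min(2)>180).astype(np.uint8))
    for i in range(1,k):
        if s[i,4]>20:
            p=ce[i]+[x,y];P=onz(d,*p,z)[:2];v=P-c;print(p.round(),s[i,4],P.round(1),'r',np.linalg.norm(v).round(1),'ang',np.degrees(np.arctan2(v[1],v[0])).round(1))
blobs((225,135,200,190),c,106)
print('small');blobs((497,0,110,170),np.array([516.7,72.5]),106)
for z in(108,114):print(onz(d,566,137,z))
E
```

```text
line n 243 c [577.1 -94.6] dir -15.0 from axis -14.7
[324. 239.] 10278 [565.4 -91.6] r 2.1 ang -17.2
[399. 193.] 108 [548.5 -40.1] r 53.1 ang 106.3
[243. 256.] 98 [ 564. -144.] r 53.0 ang -89.4
[249. 269.] 92 [ 572.9 -143.1] r 52.9 ang -79.7
[398. 269.] 93 [596.5 -50.1] r 52.6 ang 51.0
[256. 280.] 91 [ 581.6 -140.7] r 53.0 ang -69.9
[390. 280.] 91 [602.9 -56.4] r 52.5 ang 41.2
[266. 290.] 86 [ 589.8 -136.7] r 52.8 ang -60.0
small
[570.  90.] 2095 [513.9  66.4] r 6.7 ang -114.8
[513. 105.] 128 [513.9  33.5] r 39.1 ang -94.1
[515. 120.] 127 [522.8  34. ] r 39.0 ang -80.9
[521. 134.] 123 [531.5  36.5] r 38.9 ang -67.7
[530. 145.] 117 [539.4  40.7] r 39.1 ang -54.5
[555. 159.] 115 [551.2  54.5] r 38.9 ang -27.6
[585. 159.] 115 [555.6  71.8] r 38.9 ang -1.0
[570. 161.] 113 [554.4  62.8] r 39.0 ang -14.4
[539.38569294  60.67435188 108.        ]
[538.42742773  57.29172793 114.        ]
```

The large dial reads -14.7° against -14.3° for its mark, so it is good. On to the small dial.

Emit:
play_rows(
  series=[
    [0.0246,0.004,0.0145,0,0,0,0.05],
    [0.0246,0.004,0.0145,0,0,0,0.05],
    [0.0246,0.004,0.0145,0,0,0,0.05],
    [0.0246,0.004,0.0145,0,0,0,0.05],
    [0.0246,0.004,0.0145,0,0,0,0.05],
    [0.0246,0.004,0.0145,0,0,0,0.05],
    [0,0,0,0,0.14,0,0.05],
    [0,0,0,0,0.14,0,0.05],
    [0,0,0,0,0,0,0.05],
  ],
)

```text
clock: 5.7
position: [506.4, 77.1, 168.4]
ee_rot: [-0.613, -0.342, 0.356, 0.616]
contact_force: [0.4, -0.5, -0.1]
gripper_width: 49.9
```

```bash
python3 - <<'E'
from h import *
go(516.7,72.5,172,-121)
E
```

```text
t 5.7 p [506.4  77.1 168.4] jaw -120.81 tilt [-0.019  -0.0061 -0.9998] w 49.9090564272667 F [ 0.4 -0.5 -0.1] j6 -2.573095621768581
tool shift mm [  1.3  -3.8 -11.1] rotvec [-0.0131  0.0032 -0.015 ]
```

Emit:
play_rows(
  series=[
    [0.0013,-0.0035,-0.011,-0.013,0.003,-0.015,0.05],
    [0,0,0,0,0,0,0.05],
    [0,0,0,0,0,0,0.05],
  ],
)

```text
clock: 6.0
position: [516.8, 71.5, 170.3]
ee_rot: [-0.614, -0.349, 0.35, 0.615]
contact_force: [-0.7, -0.4, -0.9]
gripper_width: 50.0
```

```bash
python3 - <<'E'
from h import *
d=snap('wrist','w3');go(516.7,72.5,120,-121)
line(d,(300,230,50,120),np.array([516.7,72.5]))
E
```

```text
t 6.05 p [516.9  71.5 170.4] jaw -120.69 tilt [-1.e-03 -6.e-04 -1.e+00] w 50.00037874566169 F [-0.5 -0.5  0. ] j6 -2.5552977382553603
tool shift mm [ 0.8 50.4  0.7] rotvec [-0.0006  0.0053 -0.0011]
line n 278 c [525.2  66.7] dir -34.6 from axis -34.2
```

View pics/w3.png

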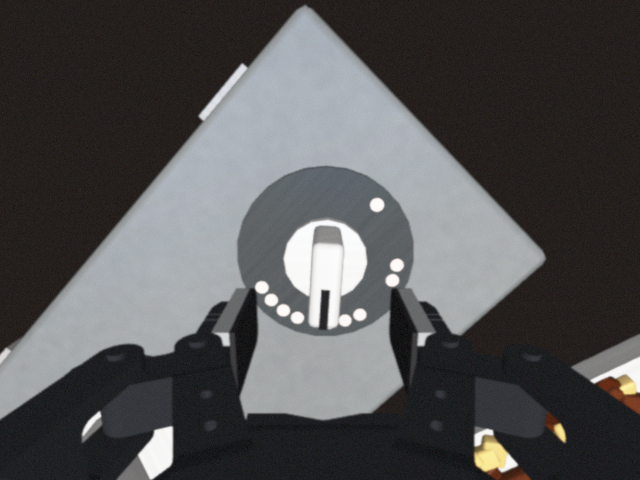

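The small bar is at about column 325, between the fingers, with its line at -34.4°. I'll turn the jaws 0.065 rad to match and go down.

Emit:
play_rows(
  series=[
    [0.0008,0.016,0.0007,0,0.065,0,0.05],
    [0,0.017,0,0,0,0,0.05],
    [0,0.015,0,0,0,0,0.05],
    [0,0,0,0,0,0,0.05],
  ],
)

```text
clock: 6.45
position: [517.7, 71.8, 122.1]
ee_rot: [0.626, 0.33, -0.328, -0.626]
contact_force: [0.4, -0.1, -0.9]
gripper_width: 50.6
```

```bash
python3 - <<'E'
from h import *
go(516.7,72.5,121,-124.4)
E
```

```text
t 6.45 p [517.7  71.8 122.1] jaw -124.52 tilt [ 1.9e-03  7.0e-04 -1.0e+00] w 50.58484069479622 F [ 0.4 -0.1 -0.9] j6 -2.6221358068802214
tool shift mm [0.  1.1 1.3] rotvec [ 0.0012 -0.0021  0.0016]
```

Emit:
play_rows(
  series=[
    [0,0,0.0012,0,0,0,0.0],
    [0,0,0,0,0,0,0.0],
    [0,0,0,0,0,0,0.0],
    [0,0,0,0,0,0,0.0],
    [0,0,0,0,0,0,0.0],
  ],
)

```text
clock: 6.95
position: [517.4, 72.2, 123.7]
ee_rot: [0.626, 0.331, -0.328, -0.626]
contact_force: [0.9, -0.8, -2.8]
gripper_width: 13.0
```

Emit:
play_rows(
  series=[
    [0,0,0,0,-0.1,0,0.0],
    [0,0,0,0,-0.1,0,0.0],
    [0,0,0,0,-0.1,0,0.0],
    [0,0,0,0,-0.1,0,0.0],
    [0,0,0,0,-0.1,0,0.0],
    [0,0,0,0,-0.1,0,0.0],
    [0,0,0,0,-0.1,0,0.0],
    [0,0,0,0,0,0,0.0],
  ],
)

```text
clock: 7.75
position: [517.5, 72.7, 123.6]
ee_rot: [0.469, 0.532, -0.528, -0.467]
contact_force: [0.7, -0.7, -2.6]
gripper_width: 12.7
```

```bash
python3 - <<'E'
from h import *
go(516.7,72.5,122,-44.2)
E
```

```text
t 7.75 p [517.5  72.7 123.6] jaw -82.87 tilt [ 0.0047  0.0029 -1.    ] w 12.73392677907894 F [ 0.7 -0.7 -2.6] j6 -1.8959577702386095
tool shift mm [-0.1  1.6  0.8] rotvec [ 5.60e-03 -6.75e-01  6.00e-04]
```

Emit:
play_rows(
  series=[
    [0,0,0,0,-0.1,0,0.0],
    [0,0,0,0,-0.1,0,0.0],
    [0,0,0,0,-0.1,0,0.0],
    [0,0,0,0,-0.1,0,0.0],
    [0,0,0,0,-0.1,0,0.0],
    [0,0,0,0,-0.1,0,0.0],
    [0,0,0,0,-0.04,0,0.0],
    [0,0,0,0,0,0,0.0],
    [0,0,0,0,0,0,0.0],
  ],
)

```text
clock: 8.65
position: [517.2, 73.1, 123.6]
ee_rot: [0.277, 0.653, -0.649, -0.275]
contact_force: [1.8, 0.5, -2.8]
gripper_width: 13.1
```

```bash
python3 - <<'E'
from h import *
go(516.7,72.5,122,-44.2)
E
```

```text
t 8.65 p [517.2  73.1 123.6] jaw -45.99 tilt [ 0.004   0.0038 -1.    ] w 13.08799357775539 F [ 1.8  0.5 -2.8] j6 -1.251416184319701
tool shift mm [-0.1  1.6  0.8] rotvec [ 0.0055 -0.0312 -0.0001]
```

Emit:
play_rows(
  series=[
    [0,0,0,0,-0.033,0,0.0],
    [0,0,0,0,0,0,0.0],
    [0,0,0,0,0,0,0.05],
    [0,0,0,0,0,0,0.05],
    [0,0,0,0,0,0,0.05],
    [0,-0.02,0,0,0,0,0.05],
    [0,-0.02,0,0,0,0,0.05],
    [0,-0.02,0,0,0,0,0.05],
    [0,-0.02,0,0,0,0,0.05],
    [0,0,0,0,0,0,0.05],
  ],
)

```text
clock: 9.65
position: [517.9, 73.4, 208.6]
ee_rot: [0.27, 0.657, -0.652, -0.266]
contact_force: [0.2, 0.8, 0.1]
gripper_width: 50.3
```

```bash
python3 - <<'E'
from h import *
d=snap('wrist','w4');snap('scene','s4');go(516.7,72.5,200,-44.2)
line(d,(300,220,50,110),np.array([516.7,72.5]))
E
```

```text
t 9.75 p [516.   72.9 205.7] jaw -44.54 tilt [ 0.0016  0.0032 -1.    ] w 50.30823308080477 F [-0.  -0.3 -0.9] j6 -1.226954634655352
tool shift mm [-0.8  5.7 -0.1] rotvec [ 0.0034 -0.006   0.0011]
line n 161 c [523.6  79.6] dir 45.5 from axis 46.1
line n 61 c [514.8  86. ] dir 80.7 from axis 97.9
line n 41 c [530.1  71.9] dir -78.4 from axis -2.6
line n 108 c [536.9  79.2] dir 67.8 from axis 18.3
line n 37 c [532.9  89.6] dir 132.6 from axis 46.6
```

View pics/w4.png

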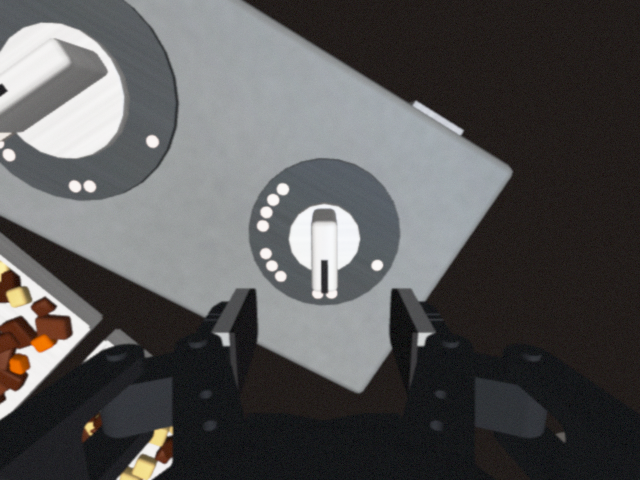

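View pics/s4.png

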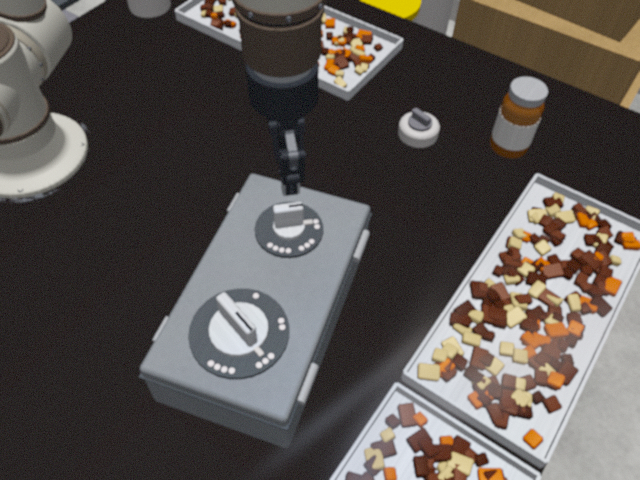

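The small dial's pointer (324,295) sits between its two dots (318 and 332), at 45.5–46.1° against a mark at 45.8°. In the scene view, the large dial's nose (about 260,352) still points at the three dots. The gripper is clear of everything.

```bash
python3 -c "
from bench import *
print(read_state()['contact_force'],job_done())"
```

```text
the job is handed in; nothing more can be done
[-0.00310671 -0.33683583 -0.9458092 ] None
```

Both dials are set in the order asked and the job is handed in. I turned the large dial clockwise to three dots, released it, then turned the small dial counter-clockwise to two dots and released it.

- **Large dial:** it measured -14.7° against its mark at -14.3°, taken just after I let go. A scene picture at the end still shows it on the three dots; I did not measure it again.
- **Small dial:** it measured 45.5–46.1° against its mark at 45.8°, taken just after I let go.
- **Arm:** the gripper was open, about 50 mm above the bars and touching nothing. About 10 s had passed of the 51 s allowed, and the contact forces reported after each move stayed under about 4 N.
- **Checks that disagreed:** my first small-dial pointer reading, about -30° from its nose, was off. The line on its bar gave -34.4°, which I used for the grasp. Two early attempts to find the dial plates by shade also failed, so I fitted the dots instead. They put the axes 170.1 mm apart, against the 170 mm given.

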